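Tap a tapered caster stem home in a cart leg

ROBOT

A 7-joint arm with a two-finger parallel gripper is mounted at the origin on the work surface. World frame = base frame: x ahead of the robot, y to its left, z up, the work surface at z = 0. Lengths are in m, angles in rad, forces in N, time in s.
With the tool pointing down it reaches from about 0.4 to 0.85 m from the base axis. Payload 4.5 kg.
Tool frame: the origin (TCP) lies at the very end of the fingers, on their centre line; the grasp point (between the pads) lies 19 mm behind it (r.grip_point_offset is the distance from the TCP to the grasp point, in m); z points along the fingers, y is the line along which they close (so a half turn about z gives the same grasp; the last joint's range is limited). The gripper opens to 88 mm and grips with 3 to 60 N. Pads are 18 mm wide; open, the fingers measure 123 mm over their backs; the gripper's body (75 mm by 187 mm) begins 45 mm behind the grasp point.
Start: joints at [-1.265, 0.689, -0.195, 1.565, 0.157, 0.902, -0.215], TCP at [0.168, 0.602, 0.239] pointing down, gripper open.
Joint ranges: [-3.01, 3.01], [-0.46, 2.08], [-1.47, 1.51], [0.13, 2.56], [-1, 4.14], [0.04, 2.09], [-2.66, 2.66]. Speed limits (rad/s): [2.57, 2.57, 3.14, 3.14, 3.14, 3.14, 3.14].

INTERFACE

Orientations are given as a unit quaternion [x, y, z, w].
In Python, from plant import r gives the robot as it stands.
- The arm moves only by the tool carry_out, never from a script. Its argument "rows" is a list of rows, each a list of 3 entries, a list of its own where there are three numbers: the shift along the tool's x, y, z in cm, then the turn, a rotation vector about the tool's x, y, z in degrees, then the closure, from 0 (fully open) to 1 (shut). A call has 1 to 12 rows; each row is the pose to reach, as a shift and turn from the pose commanded when the call began, along the tool's axes at that moment; what a row does not reach only later rows make up. A row lasts 1/10 s, in which the tool goes at most 50 mm and 8.59 degrees, less where a joint would pass 70% of its speed; a pose out of reach is approached as far as the arm can. A call with a gripper value outside its range is refused whole. The fingers move at their own pace and stop on an object; "newtons" is the grip in N (left out, the last holds). Time passes only in rows, so rows that repeat a pose let the fingers close. It gives the time, the measured TCP pose, the force, the opening and the grip force at its end, in the units of the state.
- r.get_state(): the state, without advancing time (a new reading comes with each control period).
- r.snapshot(name): name is "side" or "top" or "wrist"; returns a dict with "image" (384x512x3 uint8, red, green, blue), "fx", "fy", "cx", "cy" (pixels), "dist_coeffs" ([k1, k2, p1, p2, k3] as OpenCV has them; the pictures are not rectified), "pose" (4x4, takes a point from camera to world coordinates). Camera axes: x right, y up, looking along -z (the intrinsics and any distortion apply to the point x, -y, -z); pixel columns grow to the right and rows downward; lengths in m; the calibration is good to about 2 mm. A picture is of the moment at which its call begins. There is no depth.
- r.finish_job(): hands the job in; it is judged then, once.
The state is a dict: "clock": time; "q": joint angles; "qd": joint speeds; "joint_torque": joint torques, N m; "tool_pos": TCP position; "eef_rot": TCP orientation; "contact_force": force on the tool from outside, world axes, zero at the start; "moment": the same for the moment, N m; "opening": opening from 0.0 (shut) to 1.0 (fully open); "finger_force": force on a finger pad.
Only numpy, scipy, OpenCV 4.12 (cv2) and the standard library are available. Lean on these libraries where they do the work, as an engineer would, in place of code of your own. Each camera call takes 0.05 s, during which the arm holds its last target. There are 200 camera calls.

TASK

Take the caster out of the wooden block, set its tapered stem loosely into the square socket of the upturned cart leg in the clamp and let go of it. Then pick up the tamper and gently tap the wheel down with it until the caster's plate sits flush on the leg's end, so the taper alone holds it, and stand the tamper back upright on the bench. Leave the other things on the bench alone.

Things in the scene. Friction and masses are not known exactly. Their poses are not given: they have to be found in the camera images.
- caster_hub (a point): Wheel centre of the loose caster. Dark rubber wheel 64 mm in diameter, 24 mm wide, axle along y, in a steel fork with two flat cheeks square to y: 36 mm over the outsides, 30 mm long in x, from the plate to 11 mm above the hub; best gripped across them at hub height. z points up, from stem to wheel. It starts with its stem hanging in the block's loose hole.
- caster: The same caster as a whole (about 300 g); origin in the centre of the underside of its 50 x 50 x 5 mm plate, 42 mm below the hub. Under the plate, on the axis, a square tapered steel stem 42 mm long, 24 mm wide at the plate, 16.6 mm near the tip, which is bevelled to 12 mm; sides square to x and y. At the start the plate lies on the block's top.
- block: Fixed wooden block 90 x 90 x 55 mm holding the caster; origin under its centre. Its square hole is 28 mm wide.
- socket_mouth (a point): Centre of the flat upper end of the cart leg stub, a blue square tube 50 x 50 mm, 102 mm above the bench; x and y square to its sides, z up. A 32 mm square opening leads into a sprung steel sleeve with the stem's taper. The caster fits any of the four ways round. When home the hub is 42 mm above this point. A 30 mm square cut-off rail sticks out 70 mm to +x, its top 53 mm above the bench.
- leg: The leg stub; origin on its axis 82 mm below the mouth. Set in lightly, the caster stays with its plate some 5 to 12 mm proud; from there the push needed grows to about 10 to 20 N just before the plate lands. The leg stands on a rubber pad and sinks some mm under load (springing back after), so heights measured beforehand do not tell how far to press: go by force, then check the gap.
- clamp: Fixed steel clamp with base plate 150 x 160 x 12 mm and two grey jaws 62 mm high on the +y and -y sides of the leg; origin under its centre, on the leg's axis, same axes as the leg.
- tamper_center (a point): Middle (half-way up) of the loose tamper (about 300 g), standing on the bench: 100 mm high, a round foot 44 mm in diameter and 20 mm high with a flat rubber face underneath, above it a straight round wooden handle 26 mm in diameter, best gripped some 15 mm above this point. Its underside is 50 mm below this point. More than 35 N on the wheel would damage its bearing; about 25 N is enough.
- tamper: The same tamper as a whole; origin in the centre of its underside, z up along the handle.
- tape_roll: Bystander: cardboard ring 100 mm in diameter, 48 mm high; origin under its centre.
- carton: Bystander: closed cardboard carton 90 x 130 x 70 mm; origin under its centre.
- spanner: Bystander: steel spanner lying flat; origin under its middle.
- oil_can: Bystander: grey can 60 mm in diameter, 120 mm high; origin under its centre.
Things that resemble listed ones, but are neither listed nor needed, are in the scene too. Of the things like the clamp, leave any that is pink, red or turquoise; of the rest the larger one is meant.

How it is judged:
On the way, in this order (a step that is already met when the one before it is completed fails the run):
1. the caster's stem stands loosely in the socket, not yet home, the fingers off it (z of caster_hub in the frame of socket_mouth between 0.0455 and 0.062 m and horizontal distance between caster_hub and socket_mouth below 0.005 m and contact force between the fingers and caster below 0.1 N and angle between caster_hub's own z axis and vertical below 0.15 rad), for 0.2 s.
2. the caster is pressed home by the tamper (z of caster_hub in the frame of socket_mouth below 0.044 m and horizontal distance between caster_hub and socket_mouth below 0.005 m and contact force between tamper and caster above 1 N), for 0.05 s.
At the end, for the whole second after the job is handed in: The caster sits in the leg's socket with its plate within 2 mm of the end face, centred within 5 mm and square within 0.06 rad, held by the taper and at rest; the tamper stands upright (within 0.1 rad) on the bench, at rest (z of caster_hub in the frame of socket_mouth below 0.044 m and horizontal distance between caster_hub and socket_mouth below 0.005 m and angle between the z axis of caster_hub and the z axis of socket_mouth, either way round below 0.06 rad and linear speed of each of caster, tamper below 0.02 m/s and angle between tamper_center's own z axis and vertical below 0.1 rad and height (world z) of tamper between -0.004 and 0.006 m); the robot touches nothing.
It fails at once if the tamper pressed on the caster with more than 35 N (contact force between tamper and caster above 35 N).
It fails at once if the fingers handled the caster when it was nearly home (it is to be driven with the tamper) (z of caster_hub in the frame of socket_mouth below 0.045 m and horizontal distance between caster_hub and socket_mouth below 0.005 m and contact force between the fingers and caster above 1 N).
It fails at once if a bystander was moved by more than 30 mm (distance of any of tape_roll, carton, spanner, oil_can from where it was at the start of the episode above 0.03 m).
It also fails if it takes over 67 s, if anything falls off the work surface, if the arm or the gripper's body presses on something with over 40 N, if the wrist force passes 120 N, or if a joint passes its speed limit or range.

## Working session

There is one attempt and no reset: what is moved stays moved. The work goes in short steps, Python scripts to look and compute and a tool call to move; the robot and the scene stay as the last step left them, time stands still between calls to the robot, and variables do not carry over. Pictures are saved under pics/ and viewed, at most 10 in all, crops included, and the job is handed in when it is done.

Besides the shell and the picture viewer there is one more tool, called after ">>>" as name([rows], argument=value, ...), one row to a line, values as JSON. carry_out: Moves the arm, as the interface text tells. Its arguments: {"type":"object","properties":{"rows":{"type":"array"},"newtons":{"type":"number"}},"required":["rows"]}

```bash
mkdir -p pics; ls; cat > h.py <<'E'
import numpy as np, cv2
from plant import r
from scipy.spatial.transform import Rotation as R
def snap(n,f=None):
    s=r.snapshot(n)
    if f: cv2.imwrite('pics/'+f,cv2.cvtColor(s['image'],cv2.COLOR_RGB2BGR)); np.save('pics/'+f+'.npy',s,allow_pickle=True)
    return s
def load(f): return np.load('pics/'+f+'.npy',allow_pickle=True).item()
def K(s): return np.array([[s['fx'],0,s['cx']],[0,s['fy'],s['cy']],[0,0,1.]])
def ray(s,uv):
    p=cv2.undistortPoints(np.array(uv,float).reshape(-1,1,2),K(s),np.array(s['dist_coeffs'],float)).reshape(-1,2)
    d=np.c_[p[:,0],-p[:,1],-np.ones(len(p))]
    return s['pose'][:3,3],d@s['pose'][:3,:3].T
def plane(s,uv,z):
    o,d=ray(s,uv); return o+d*((z-o[2])/d[:,2])[:,None]
def proj(s,P):
    P=np.atleast_2d(P); c=(P-s['pose'][:3,3])@s['pose'][:3,:3]
    c=c*[1,-1,-1]
    return cv2.projectPoints(c,np.zeros(3),np.zeros(3),K(s),np.array(s['dist_coeffs'],float))[0].reshape(-1,2)
def tri(s1,uv1,s2,uv2):
    A=np.zeros((3,3));b=np.zeros(3)
    for s,uv in((s1,uv1),(s2,uv2)):
        o,d=ray(s,[uv]);d=d[0]/np.linalg.norm(d[0]);M=np.eye(3)-np.outer(d,d);A+=M;b+=M@o
    return np.linalg.solve(A,b)
E
python3 - <<'E'
from h import *
a=snap('top','top0.png');b=snap('side','side0.png')
for s in(a,b):print(s['fx'],s['dist_coeffs'],s['pose'].round(3))
st=r.get_state();print({k:np.round(v,3) for k,v in st.items()})
E
```

```text
pics
437.29618353899707 [-0.14166883  0.          0.          0.          0.        ] [[ 0.017  0.998 -0.055  0.445]
 [-1.     0.016 -0.006 -0.013]
 [-0.005  0.055  0.998  1.487]
 [ 0.     0.     0.     1.   ]]
480.18237968444856 [-0.10482436  0.          0.          0.          0.        ] [[ 0.816  0.324 -0.478 -0.171]
 [-0.577  0.454 -0.679 -1.01 ]
 [-0.003  0.83   0.558  0.893]
 [ 0.     0.     0.     1.   ]]
{'clock': np.float64(0.1), 'q': array([-1.265,  0.69 , -0.195,  1.566,  0.157,  0.903, -0.215]), 'qd': array([ 0.   , -0.002, -0.002, -0.002, -0.   ,  0.   , -0.   ]), 'joint_torque': array([-3.0000e-03, -5.2850e+01, -1.2710e+00, -1.5384e+01, -5.3000e-02,
        2.0000e-03,  0.0000e+00]), 'tool_pos': array([0.168, 0.602, 0.238]), 'eef_rot': array([ 0.135,  0.991, -0.001, -0.   ]), 'contact_force': array([-0.133,  0.357,  0.114]), 'moment': array([-0.004,  0.   ,  0.004]), 'finger_force': np.float64(0.0), 'opening': np.float64(0.999)}
```

View pics/top0.png

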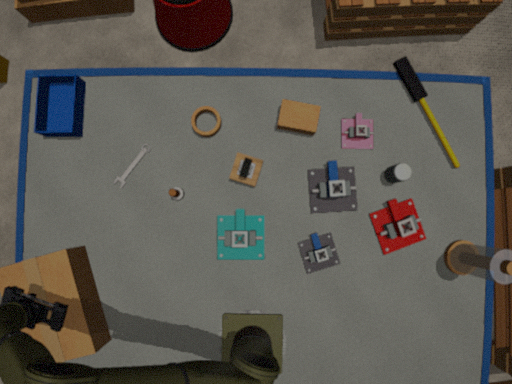

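View pics/side0.png

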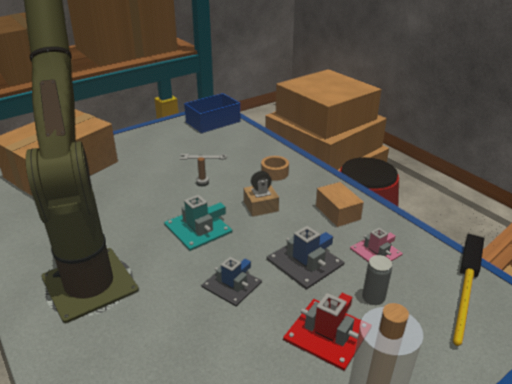

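Top view: block with caster at (246,170), larger grey clamp with blue leg at (333,188), tamper standing at (176,193). The side view agrees: caster (261,185), leg (307,240), tamper (202,170). I'll zoom in.

```bash
python3 - <<'E'
from h import *
a=load('top0.png');b=load('side0.png')
def crop(s,u,v,w=36,k=5):
    i=s['image'][v-w//1:v+w,u-w:u+w][:,:,::-1]
    return cv2.resize(i,(266,266),interpolation=cv2.INTER_CUBIC)
A=np.hstack([crop(a,246,170),crop(a,333,188),crop(a,176,193)])
B=np.hstack([crop(b,261,188),crop(b,307,245),crop(b,202,170)])
cv2.imwrite('pics/c.png',np.clip(np.vstack([A,B])*1.3,0,255).astype(np.uint8))
E
```

```text
(no output)
```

View pics/c.png

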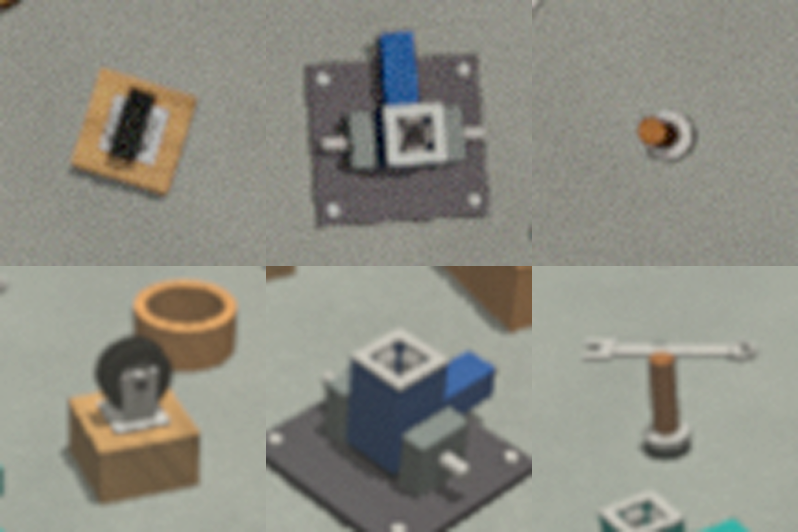

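```bash
python3 - <<'E'
from h import *
a=load('top0.png');b=load('side0.png')
m=plane(a,[[337.6,188.3]],.102)[0];print('mouth',m, 'side pred',proj(b,m),'side seen',271+133/3.694,209+95/3.694, 'tri',tri(a,(337.6,188.3),b,(271+133/3.694,209+95/3.694)))
t=plane(a,[[173.6,192.5]],.1)[0];print('tamper',t,'pred',proj(b,t),'seen',166+130/3.694,134+93/3.694)
# block
hsv=cv2.cvtColor(a['image'],cv2.COLOR_RGB2HSV)
w=np.zeros((384,512),np.uint8);w[145:195,222:272]=1
mk=((hsv[...,0]>8)&(hsv[...,0]<25)&(hsv[...,1]>90)&(w>0)).astype(np.uint8)
c=np.argwhere(mk)[:,::-1].astype(np.float32)
# keep largest component's hull
n,l,st,_=cv2.connectedComponentsWithStats(cv2.morphologyEx(mk,cv2.MORPH_CLOSE,np.ones((9,9))))
k=1+st[1:,4].argmax();c=np.argwhere((l==k))[:,::-1].astype(np.float32)
P=plane(a,c,.055)[:,:2].astype(np.float32);q=cv2.minAreaRect(P);print('block',q)
print('hub from top: wheel', plane(a,[[210+131/3.694,134+126/3.694]],.055+.042+.032)[0])
# leg axes : square corners/ rail
mk=((hsv[...,0]>100)&(hsv[...,0]<125)&(hsv[...,1]>120)).astype(np.uint8);mk[:150]=0;mk[186:]=0;mk[:,:320]=0;mk[:,345:]=0
P=plane(a,np.argwhere(mk)[:,::-1].astype(float),.053)[:,:2].astype(np.float32);print('rail',cv2.minAreaRect(P))
# base plate dark
mk=((a['image'].max(2)<95)).astype(np.uint8);mk[:160]=0;mk[216:]=0;mk[:,:300]=0;mk[:,362:]=0
mk=cv2.morphologyEx(mk,cv2.MORPH_OPEN,np.ones((3,3)))
P=plane(a,np.argwhere(mk)[:,::-1].astype(float),.012)[:,:2].astype(np.float32);print('base',cv2.minAreaRect(P))
E
```

```text
mouth [ 0.52400859 -0.26506051  0.102     ] side pred [[305.21550873 233.13273662]] side seen 307.0043313481321 234.7173795343801 tri [ 0.52600462 -0.26729724  0.09684132]
tamper [0.50215716 0.25757423 0.1       ] pred [[199.75824149 158.28768832]] seen 201.1922035733622 159.17596101786683
block ((0.5844698548316956, 0.029354382306337357), (0.08930867910385132, 0.09083579480648041), 73.26724243164062)
hub from top: wheel [0.58083218 0.02845004 0.129     ]
rail ((0.5769246816635132, -0.25621336698532104), (0.032514192163944244, 0.08108796924352646), 87.46699523925781)
base ((0.5329225063323975, -0.26163753867149353), (0.16616974771022797, 0.1646834909915924), 4.6646647453308105)
```

>>> carry_out([
  [[-55.3,-44.1,-1],[0,0,1],0],
  [[-55.3,-44.1,-1],[0,0,1],0],
  [[-55.3,-44.1,-1],[0,0,1],0],
  [[-55.3,-44.1,-1],[0,0,1],0],
  [[-55.3,-44.1,-1],[0,0,1],0],
  [[-55.3,-44.1,-1],[0,0,1],0],
  [[-55.3,-44.1,-1],[0,0,1],0],
  [[-55.3,-44.1,-1],[0,0,1],0],
  [[-55.3,-44.1,-1],[0,0,1],0],
  [[-55.3,-44.1,-1],[0,0,1],0],
  [[-55.3,-44.1,-1],[0,0,1],0],
  [[-55.3,-44.1,-1],[0,0,1],0],
])

```text
clock: 1.3
tool_pos: [0.5199, 0.1139, 0.2471]
eef_rot: [0.144, 0.99, -0.0, -0.0]
contact_force: [1.0, 0.7, -1.1]
opening: 0.994
finger_force: 0.0
```

>>> carry_out([
  [[-7.5,-5.5,0],[0,0,0],0],
  [[-7.5,-5.5,0],[0,0,0],0],
  [[-7.5,-5.5,0],[0,0,0],0],
  [[-7.5,-5.5,0],[0,0,0],0],
  [[-7.5,-5.5,0],[0,0,0],0],
])

```text
clock: 1.8
tool_pos: [0.5744, 0.0434, 0.2469]
eef_rot: [0.143, 0.99, 0.0, -0.001]
contact_force: [-0.8, 0.3, -0.2]
opening: 1.002
finger_force: 0.0
```

```bash
cat >> h.py <<'E'
def go(P,yaw=None,tilt0=False):
    """shift in tool cm and turn deg from measured pose to world P with tool y at yaw (deg), pointing down"""
    s=r.get_state(); R0=R.from_quat(s['eef_rot']); d=R0.inv().apply(np.array(P)-s['tool_pos'])*100
    y0=R0.apply([0,1,0]); yaw0=np.degrees(np.arctan2(y0[1],y0[0]))
    if yaw is None: yaw=yaw0
    if (yaw-yaw0+90)%360-90>90: yaw+=180
    t=np.radians(yaw); y=np.array([np.cos(t),np.sin(t),0]); z=np.array([0,0,-1.]); x=np.cross(y,z)
    Rt=R.from_matrix(np.c_[x,y,z]); 
    print('tool',s['tool_pos'],'yaw0',yaw0.round(2),'shift',d.round(2),'turn',(R0.inv()*Rt).as_rotvec(degrees=True).round(2))
    print('t',s['clock'],'F',np.round(s['contact_force'],1),'open',s['opening'],'ff',s['finger_force'])
E
python3 - <<'E'
from h import *
w=snap('wrist','w1.png');print(w['fx'],w['pose'].round(3))
go([.583,.029,.22],73.3)
print(proj(w,[[.584,.029,.055],[.584,.029,.097],[.584,.029,.129],[.525,-.266,.102]]))
E
```

```text
344.83326101825986 [[ 0.283 -0.917 -0.282  0.501]
 [ 0.959  0.271  0.082  0.066]
 [ 0.001 -0.294  0.956  0.393]
 [ 0.     0.     0.     1.   ]]
tool [0.57440904 0.0437184  0.24708905] yaw0 73.6 shift [-1.24 -1.17  2.71] turn [ 0.04 -0.07  0.3 ]
t 1.85 F [0.  0.3 0. ] open 1.002392766448566 ff 0.0
[[243.88852753 173.97999336]
 [242.38802293 186.00275788]
 [240.95611792 197.48731397]
 [-72.95501872 214.83367633]]
```

View pics/w1.png

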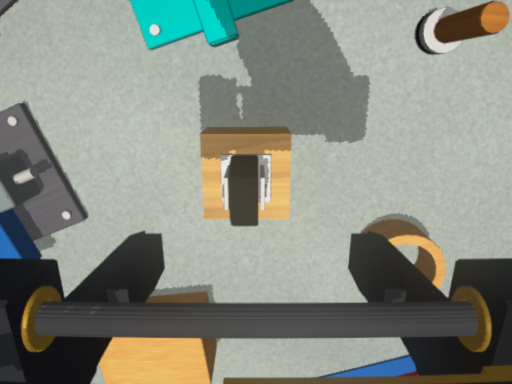

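The wrist view shows the block top at u 203–291, v 153–219, squared with the tool. The wheel spans u 229–259 and the plate u 221–271.

```bash
python3 - <<'E'
from h import *
w=load('w1.png')
P=plane(w,[[203,154],[291,154],[291,219],[203,219]],.055);print(P.round(4),P.mean(0))
print('wheel',plane(w,[[229,190],[259,190]],.1).mean(0))
print('plate',plane(w,[[221,182],[271,182]],.06).mean(0))
# wheel tangents: rays at (244,156) & (244,226): circle centre radius .032 along tool x dir, bisector
o,d=ray(w,[[244,156],[244,226]]);d/=np.linalg.norm(d,axis=1)[:,None]
bis=d.sum(0);bis/=np.linalg.norm(bis);half=np.arccos(d[0]@d[1])/2
print('hub tangents',o+bis*.032/np.sin(half), 'at z.097',o+bis*(.097-o[2])/bis[2])
E
```

```text
[[ 0.5527 -0.0041  0.055 ]
 [ 0.5776  0.0801  0.055 ]
 [ 0.6451  0.0623  0.055 ]
 [ 0.6188 -0.0268  0.055 ]] [0.59855198 0.02786727 0.055     ]
wheel [0.58712622 0.02965323 0.1       ]
plate [0.59134963 0.02913432 0.06      ]
hub tangents [0.59057944 0.0283031  0.09125802] at z.097 [0.58887953 0.02901389 0.097     ]
```

```bash
python3 - <<'E'
from h import *
w=load('w1.png')
for v in (128,133):
  P=plane(w,[[203,v],[291,v],[291,219],[203,219]],.055);print(np.linalg.norm(P[0]-P[3]),np.linalg.norm(P[0]-P[1]),P.mean(0))
go([.587,.0295,.16],73.3);go([.587,.0295,.078],73.3)
E
```

```text
0.0956925668017972 0.08588783942101018 [0.58620066 0.03160845 0.055     ]
0.09080725940849593 0.08623603164732022 [0.58853617 0.03090122 0.055     ]
tool [0.57440904 0.0437184  0.24708905] yaw0 73.6 shift [-1.62 -1.01  8.71] turn [ 0.04 -0.07  0.3 ]
t 1.85 F [0.  0.3 0. ] open 1.002392766448566 ff 0.0
tool [0.57440904 0.0437184  0.24708905] yaw0 73.6 shift [-1.63 -1.02 16.91] turn [ 0.04 -0.07  0.3 ]
t 1.85 F [0.  0.3 0. ] open 1.002392766448566 ff 0.0
```

>>> carry_out([
  [[-1.6,-1.0,5],[0,0,0.3],0],
  [[-1.6,-1.0,10],[0,0,0.3],0],
  [[-1.6,-1.0,13],[0,0,0.3],0],
  [[-1.6,-1.0,15],[0,0,0.3],0.1],
  [[-1.6,-1.0,16],[0,0,0.3],0.2],
  [[-1.6,-1.0,16.7],[0,0,0.3],0.3],
  [[-1.6,-1.0,16.8],[0,0,0.3],0.3],
  [[-1.6,-1.0,16.8],[0,0,0.3],0.3],
], newtons=20)

```text
clock: 2.65
tool_pos: [0.5885, 0.028, 0.0801]
eef_rot: [0.147, 0.989, 0.0, 0.001]
contact_force: [0.7, -0.0, 0.7]
opening: 0.696
finger_force: 0.0
```

```bash
python3 - <<'E'
from h import *
w=snap('wrist','w2.png')
go([.587,.0295,.079],73.3)
E
```

```text
tool [0.58862581 0.02787099 0.08031296] yaw0 73.14 shift [0.2  0.11 0.13] turn [ 0.05  0.11 -0.16]
t 2.7 F [ 0.3 -0.   0.2] open 0.7020145947915193 ff 0.0
```

View pics/w2.png

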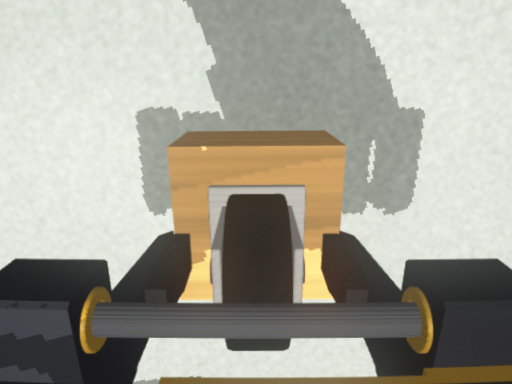

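Fingers straddle the wheel. The plate's near edge is at v=185 (u 209–305), and the block's near edge is at v=146 (u 170–344).

```bash
python3 - <<'E'
from h import *
w=load('w2.png');s=r.get_state();R0=R.from_quat(s['eef_rot'])
for uv,z,h in(([[209,185],[305,185]],.06,.025),([[170,146],[344,146]],.055,.045)):
  P=plane(w,uv,z);u=P[1]-P[0];print(np.linalg.norm(u),np.degrees(np.arctan2(u[1],u[0])));n=-np.cross(u/np.linalg.norm(u),[0,0,1.]);n*=np.sign(n[0])
  C=P.mean(0)+n*h;print(C,'rel tool cm',R0.inv().apply(C-s['tool_pos'])*100)
E
```

```text
0.04833483768065185 73.13792232056552
[0.58738454 0.02980263 0.06      ] rel tool cm [0.17855527 0.1470111  2.03110584]
0.08740813595167007 73.14957543821943
[0.58838649 0.02951974 0.055     ] rel tool cm [0.07538336 0.14853959 2.53129837]
```

>>> carry_out([
  [[0.15,0.15,0.15],[0,0,0],0.4],
  [[0.15,0.15,0.15],[0,0,0],0.5],
  [[0.15,0.15,0.15],[0,0,0],0.6],
  [[0.15,0.15,0.15],[0,0,0],0.8],
  [[0.15,0.15,0.15],[0,0,0],0.8],
  [[0.15,0.15,0.15],[0,0,0],0.8],
], newtons=25)

```text
clock: 3.3
tool_pos: [0.587, 0.0294, 0.078]
eef_rot: [0.147, 0.989, 0.0, 0.0]
contact_force: [-0.9, -0.3, 2.9]
opening: 0.407
finger_force: 25.0
```

>>> carry_out([
  [[0,0,-1],[0,0,0],0.8],
  [[0,0,-3],[0,0,0],0.8],
  [[0,0,-6],[0,0,0],0.8],
  [[0,0,-10],[0,0,0],0.8],
  [[0,0,-14],[0,0,0],0.8],
  [[0,0,-15],[0,0,0],0.8],
  [[0,0,-15],[0,0,0],0.8],
])

```text
clock: 4.0
tool_pos: [0.5875, 0.0295, 0.229]
eef_rot: [0.147, 0.989, 0.0, 0.001]
contact_force: [0.3, 0.6, -3.6]
opening: 0.406
finger_force: 25.0
```

```bash
python3 - <<'E'
from h import *
go([.615,-.266,.23],94)
E
```

```text
tool [0.5875154  0.02946337 0.22898877] yaw0 73.12 shift [-11.21 -27.47  -0.1 ] turn [  0.04   0.16 -20.88]
t 4.0 F [ 0.3  0.6 -3.6] open 0.40612155423535007 ff 24.99477418139577
```

>>> carry_out([
  [[-1.9,-4.6,0],[0,0,-4],0.8],
  [[-3.8,-9.2,0],[0,0,-8],0.8],
  [[-5.7,-13.8,0],[0,0,-12],0.8],
  [[-7.6,-18.4,0],[0,0,-16],0.8],
  [[-9.5,-23,0],[0,0.1,-19],0.8],
  [[-11.2,-27.5,0],[0,0.1,-21],0.8],
  [[-11.2,-27.5,0],[0,0.1,-21],0.8],
  [[-11.2,-27.5,0],[0,0.1,-21],0.8],
  [[-11.2,-27.5,0],[0,0.1,-21],0.8],
])

```text
clock: 4.9
tool_pos: [0.6135, -0.2641, 0.2255]
eef_rot: [-0.037, 0.999, 0.002, -0.002]
contact_force: [-0.9, -0.2, -3.1]
opening: 0.411
finger_force: 25.0
```

```bash
python3 - <<'E'
from h import *
w=snap('wrist','w3.png')
go([.525,-.266,.23],94)
print(proj(w,[[.525,-.266,.102]]))
E
```

```text
tool [ 0.61390321 -0.26366332  0.22617857] yaw0 94.3 shift [ 8.88  0.43 -0.35] turn [ 0.17 -0.22  0.3 ]
t 4.95 F [ 0.1  0.4 -3.7] open 0.40398587632844185 ff 24.994921730831265
[[260.33493831  65.26119591]]
```

View pics/w3.png

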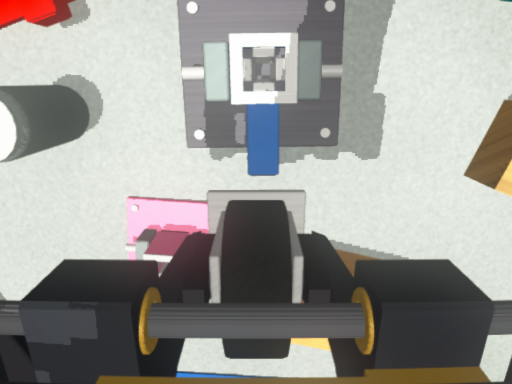

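The mouth is seen clear of the held caster as a white square, u 229–298, v 33–104. The held plate's near edge is at v≈190.

```bash
python3 - <<'E'
from h import *
w=load('w3.png');im=w['image']
hs=cv2.cvtColor(im,cv2.COLOR_RGB2HSV)
mk=((hs[...,2]>185)&(hs[...,1]<40)).astype(np.uint8);mk[:25]=0;mk[112:]=0;mk[:,:222]=0;mk[:,:]*=1;mk[:,304:]=0
mk=cv2.morphologyEx(mk,cv2.MORPH_OPEN,np.ones((4,4)))
n,l,st,_=cv2.connectedComponentsWithStats(mk);k=1+st[1:,4].argmax();print(st[k])
c,_=cv2.findContours((l==k).astype(np.uint8),cv2.RETR_EXTERNAL,cv2.CHAIN_APPROX_NONE)
P=plane(w,c[0].reshape(-1,2).astype(float),.102)[:,:2].astype(np.float32);q=cv2.minAreaRect(P);print('mouth',q)
# inner opening
c2=np.array([[245,51],[283,51],[283,88],[245,88]],float)
pl=plane(w,[[208,191],[305,191]],.226-.018);u=pl[1]-pl[0];print('plate w',np.linalg.norm(u),'yaw',np.degrees(np.arctan2(u[1],u[0])))
n=np.array([u[1],-u[0],0])/np.linalg.norm(u);C=pl.mean(0)+n*.025;s=r.get_state()
print('plate centre',C,'tool rel',R.from_quat(s['eef_rot']).inv().apply(C-s['tool_pos'])*100)
bl=((hs[...,0]>100)&(hs[...,0]<125)&(hs[...,1]>150)).astype(np.uint8);bl[:106]=0;bl[180:]=0;bl[:,:235]=0;bl[:,290:]=0
P=plane(w,np.argwhere(bl)[:,::-1].astype(float),.053)[:,:2].astype(np.float32);print('rail',cv2.minAreaRect(P))
go([q[0][0],q[0][1],.226],94.0)
E
```

```text
[ 230   34   69   72 3530]
mouth ((0.5281566381454468, -0.26304078102111816), (0.05071639269590378, 0.05003824830055237), 4.889865875244141)
plate w 0.048393651413959876 yaw 94.17213489495131
plate centre [ 0.61439884 -0.26281211  0.208     ] tool rel [-0.06279147  0.07580666  1.8178603 ]
rail ((0.5913965106010437, -0.2575768232345581), (0.05710204690694809, 0.02615821734070778), 5.223292827606201)
tool [ 0.61390321 -0.26366332  0.22617857] yaw0 94.3 shift [8.55 0.7  0.05] turn [ 0.17 -0.22  0.3 ]
t 4.95 F [ 0.1  0.4 -3.7] open 0.40398587632844185 ff 24.994921730831265
```

>>> carry_out([
  [[4.3,0.3,0],[0.1,0,-0.5],0.8],
  [[7.5,0.6,0],[0.1,0,-0.5],0.8],
  [[8.6,0.63,0],[0.1,0,-0.5],0.8],
  [[8.6,0.63,0],[0.1,0,-0.5],0.8],
  [[8.6,0.63,2],[0.1,0,-0.5],0.8],
  [[8.6,0.63,4],[0.1,0,-0.5],0.8],
  [[8.6,0.63,5],[0.1,0,-0.5],0.8],
  [[8.6,0.63,5],[0.1,0,-0.5],0.8],
  [[8.6,0.63,5],[0.1,0,-0.5],0.8],
])

```text
clock: 5.85
tool_pos: [0.5292, -0.2657, 0.1782]
eef_rot: [-0.041, 0.999, -0.001, -0.0]
contact_force: [0.3, -0.7, -3.0]
opening: 0.405
finger_force: 25.0
```

```bash
python3 - <<'E'
from h import *
a=snap('side','s4.png');w=snap('wrist','w4.png');t=snap('top','t4.png')
go([.528,-.263,.145],94.9)
i=cv2.resize(a['image'][180:290,240:400][:,:,::-1],(640,440),interpolation=cv2.INTER_CUBIC)
cv2.imwrite('pics/s4c.png',i)
E
```

```text
tool [ 0.52888616 -0.26620263  0.17875613] yaw0 94.63 shift [0.06 0.33 3.37] turn [-0.12  0.02 -0.27]
t 6.0 F [-1.1 -0.1 -2.7] open 0.4112207406139849 ff 24.99481424689293
```

View pics/s4c.png

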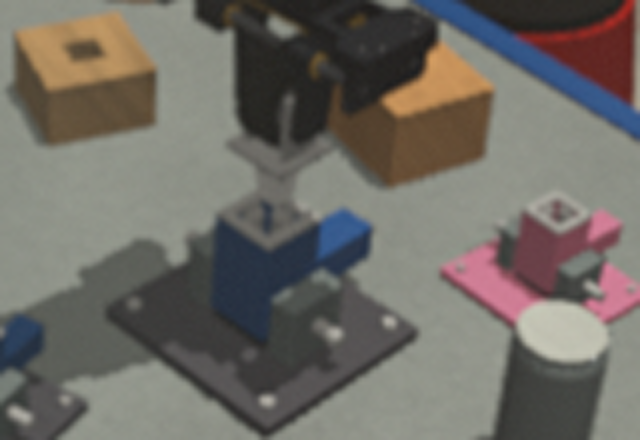

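Side view: the caster hangs just above the blue leg, stem axis at crop u≈276 and mouth centre at u≈267. It's slightly to the right, so I'll check with the wrist view.

```bash
python3 - <<'E'
from h import *
a=load('s4.png');w=load('w4.png')
print(proj(a,[[.528,-.263,.102],[.5295,-.2655,.156],[.528,-.263,.156]]))
im=a['image'][180:290,240:400].astype(int)
for y in (40,43,46,50):print(y,[int(x) for x in im[y,60:82].sum(1)//3])
i=cv2.resize(w['image'][120:384,150:370][:,:,::-1],(500,600),interpolation=cv2.INTER_CUBIC)
cv2.imwrite('pics/w4c.png',i)
E
```

```text
[[305.85416489 232.20894408]
 [308.14091102 216.13020687]
 [307.07869616 215.86892349]]
40 [135, 125, 110, 101, 96, 103, 107, 107, 107, 103, 95, 93, 98, 105, 105, 103, 101, 102, 113, 119, 132, 140]
43 [140, 139, 139, 129, 112, 101, 96, 94, 95, 97, 94, 93, 94, 102, 118, 132, 139, 139, 141, 140, 140, 139]
46 [138, 138, 139, 135, 120, 108, 107, 107, 107, 104, 103, 104, 109, 117, 133, 138, 137, 138, 140, 141, 141, 141]
50 [111, 107, 100, 98, 92, 78, 82, 93, 102, 104, 100, 100, 105, 120, 143, 146, 146, 143, 141, 139, 138, 138]
```

View pics/w4c.png

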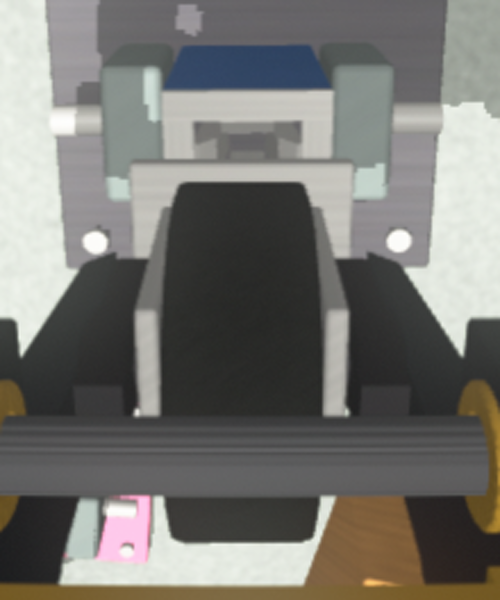

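The wrist crop shows the mouth's near edge at u 164–332, v 90, and the plate's near edge at u 131–352, v 163.

```bash
python3 - <<'E'
from h import *
w=load('w4.png');s=r.get_state();k=220/500
Rt=R.from_quat(s['eef_rot']).inv()
for uv,z in(([[164,91],[332,91]],.102),([[131,163],[352,163]],.1787-.018)):
  P=plane(w,np.array(uv)*k+[150,120],z);u=P[1]-P[0];n=np.array([u[1],-u[0],0])/np.linalg.norm(u)
  C=P.mean(0)+n*.025;print(np.linalg.norm(u),np.degrees(np.arctan2(u[1],u[0])),C,'rel',Rt.apply(C-s['tool_pos'])*100)
E
```

```text
0.048780174209256504 94.6900137520111 [ 0.52758027 -0.26316776  0.102     ] rel [0.10777937 0.32948627 7.67489516]
0.04859930652176757 94.69243094116841 [ 0.53069276 -0.26479503  0.1607    ] rel [-0.19093903  0.12957312  1.8053928 ]
```

>>> carry_out([
  [[0.25,0.2,0],[-0.1,0,0],0.8],
  [[0.25,0.2,0],[-0.1,0,0],0.8],
  [[0.25,0.2,1.5],[-0.1,0,0],0.8],
  [[0.25,0.2,2.5],[-0.1,0,0],0.8],
  [[0.25,0.2,3.2],[-0.1,0,0],0.8],
  [[0.25,0.2,3.5],[-0.1,0,0],0.8],
  [[0.25,0.2,3.5],[-0.1,0,0],0.8],
])

```text
clock: 6.7
tool_pos: [0.5253, -0.2642, 0.1425]
eef_rot: [-0.04, 0.999, 0.0, -0.001]
contact_force: [0.6, 0.1, -3.5]
opening: 0.405
finger_force: 25.0
```

>>> carry_out([
  [[0,0,0.2],[0,0,0],0.8],
  [[0,0,0.4],[0,0,0],0.8],
  [[0,0,0.5],[0,0,0],0.8],
  [[0,0,0.5],[0,0,0],0.8],
])

```text
clock: 7.1
tool_pos: [0.5255, -0.2645, 0.1379]
eef_rot: [-0.04, 0.999, 0.0, -0.0]
contact_force: [1.0, -1.3, -3.8]
opening: 0.404
finger_force: 25.0
```

>>> carry_out([
  [[0,0,0.1],[0,0,0],0.8],
  [[0,0,0.2],[0,0,0],0.8],
  [[0,0,0.2],[0,0,0],0.8],
])

```text
clock: 7.4
tool_pos: [0.5256, -0.2645, 0.1359]
eef_rot: [-0.04, 0.999, 0.0, -0.0]
contact_force: [1.2, -0.2, -3.5]
opening: 0.407
finger_force: 25.0
```

>>> carry_out([
  [[0,0,0.1],[0,0,0],0.8],
  [[0,0,0.2],[0,0,0],0.8],
  [[0,0,0.2],[0,0,0],0.8],
])

```text
clock: 7.7
tool_pos: [0.5257, -0.2645, 0.1341]
eef_rot: [-0.04, 0.999, -0.0, -0.0]
contact_force: [1.1, -0.9, 0.4]
opening: 0.402
finger_force: 25.0
```

>>> carry_out([
  [[0,0,0.03],[0,0,0],0.6],
  [[0,0,0.03],[0,0,0],0.5],
  [[0,0,0.03],[0,0,0],0.4],
  [[0,0,0.03],[0,0,0],0.35],
  [[0,0,0.03],[0,0,0],0.35],
], newtons=5)

```text
clock: 8.2
tool_pos: [0.5249, -0.2643, 0.1334]
eef_rot: [-0.04, 0.999, 0.0, -0.001]
contact_force: [-0.1, -0.2, 0.2]
opening: 0.647
finger_force: 0.0
```

```bash
python3 - <<'E'
from h import *
w=snap('wrist','w5.png');a=snap('side','s5.png')
go([.526,-.264,.2],94.5)
A=cv2.resize(a['image'][185:285,255:355][:,:,::-1],(400,400),interpolation=cv2.INTER_CUBIC)
B=cv2.resize(w['image'][184:384,156:356][:,:,::-1],(400,400),interpolation=cv2.INTER_CUBIC)
cv2.imwrite('pics/x5.png',np.hstack([A,B]))
E
```

```text
tool [ 0.5250477  -0.26428913  0.1334547 ] yaw0 94.63 shift [-0.08  0.02 -6.65] turn [ 0.03 -0.12  0.13]
t 8.3 F [-0.1  0.9 -0.2] open 0.6516342525712522 ff 0.0
```

View pics/x5.png

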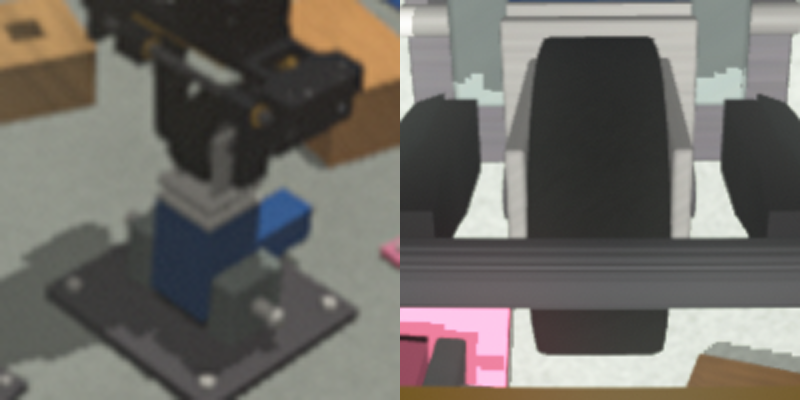

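The caster stands upright, loose in the socket, with a visible gap and clear of the fingers. I'll retract and go to the tamper.

>>> carry_out([
  [[0,0,-2],[0,0,0],0.35],
  [[0,0,-6],[0,0,0],0.35],
  [[0,0,-11],[0,0,0],0.3],
  [[0,5,-12],[0,0,0],0],
  [[0,10,-12],[0,0,0],0],
  [[0,15,-12],[0,0,0],0],
  [[0,20,-12],[0,0,0],0],
  [[0,25,-12],[0,0,0],0],
  [[-1,30,-12],[0,0,0],0],
  [[-2,35,-12],[0,0,0],0],
  [[-2,40,-12],[0,0,0],0],
  [[-2,45,-12],[0,0,0],0],
], newtons=30)

```text
clock: 9.5
tool_pos: [0.5091, 0.1848, 0.2537]
eef_rot: [-0.04, 0.999, 0.0, -0.001]
contact_force: [1.4, -0.0, 0.3]
opening: 1.002
finger_force: 0.0
```

```bash
python3 - <<'E'
from h import *
go([.502,.2576,.25],94.6)
E
```

```text
tool [0.50907726 0.18484356 0.25370361] yaw0 94.61 shift [0.12 7.31 0.37] turn [ 0.02 -0.08  0.01]
t 9.5 F [ 1.4 -0.   0.3] open 1.0021409285728191 ff 0.0
```

>>> carry_out([
  [[0.1,4.5,0],[0,0,0],0],
  [[0.1,7.3,0],[0,0,0],0],
  [[0.1,7.3,0],[0,0,0],0],
  [[0.1,7.3,0],[0,0,0],0],
])

```text
clock: 9.9
tool_pos: [0.5021, 0.2556, 0.2535]
eef_rot: [-0.041, 0.999, -0.0, -0.001]
contact_force: [-0.2, -1.1, 0.1]
opening: 0.998
finger_force: 0.0
```

```bash
python3 - <<'E'
from h import *
w=snap('wrist','w6.png');print(proj(w,[[.502,.2576,.1],[.502,.2576,0.]]))
hs=cv2.cvtColor(w['image'],cv2.COLOR_RGB2HSV)
mk=((hs[...,0]>5)&(hs[...,0]<25)&(hs[...,1]>110)).astype(np.uint8)
n,l,st,c=cv2.connectedComponentsWithStats(mk)
for k in range(1,n):
    if st[k,4]>100: 
        print(st[k],c[k].round(1))
fo=((hs[...,1]<25)&(hs[...,2]>215)).astype(np.uint8)
n,l,st,c=cv2.connectedComponentsWithStats(fo)
for k in range(1,n):
    if st[k,4]>100: print('white',st[k],c[k].round(1))
go([.502,.2576,.25],94.6)
E
```

```text
[[257.16366375 170.47198228]
 [256.84813827 149.44324713]]
[251 162  26  25 520] [263.8 173.8]
[   0  169  101   98 7254] [ 49.7 215.8]
[  20  285   42   68 1346] [ 36.2 319. ]
[ 452  286   41   67 1288] [475.9 319.8]
[151 292  50  10 345] [175.2 297.5]
[ 132  337   79   39 2253] [171.  354.9]
[ 332  365  180   19 1614] [443.  377.5]
[224 379  49   5 223] [246.6 381.1]
white [413 182  29  29 121] [423.2 197.3]
white [383 203  37  33 340] [402.2 219.3]
tool [0.50246431 0.25425592 0.25343934] yaw0 94.58 shift [0.02 0.34 0.34] turn [-0.07 -0.12 -0.02]
t 9.95 F [ 0.3 -0.4 -0.7] open 0.9953109075824852 ff 0.0
```

```bash
python3 - <<'E'
from h import *
w=load('w6.png')
c=w['image'][135:215,225:305]
g=cv2.cvtColor(c,cv2.COLOR_RGB2GRAY)
print(w['pose'][:3,3]);print('handle@.1',plane(w,[[264,174.3]],.1))
for v in (145,152,160,165,174,182,190,196,202): print(v,[tuple(int(q) for q in x) for x in w['image'][v,236:294:6]])
i=cv2.resize(w['image'][125:225,210:310][:,:,::-1],(600,600),interpolation=cv2.INTER_CUBIC)
cv2.imwrite('pics/w6c.png',i)
E
```

```text
[0.42612637 0.25015299 0.39964835]
handle@.1 [[0.50502907 0.26401792 0.1       ]]
145 [(120, 124, 117), (118, 123, 115), (144, 143, 138), (149, 147, 142), (145, 143, 137), (145, 144, 138), (154, 153, 147), (123, 123, 118), (124, 128, 121), (171, 177, 166)]
152 [(152, 158, 148), (176, 183, 172), (154, 154, 148), (85, 70, 55), (82, 66, 51), (84, 67, 52), (88, 77, 65), (149, 149, 143), (178, 186, 174), (179, 186, 174)]
160 [(184, 190, 179), (182, 188, 177), (226, 224, 219), (84, 69, 54), (85, 69, 54), (82, 68, 54), (81, 66, 53), (207, 205, 197), (178, 185, 173), (177, 183, 173)]
165 [(182, 188, 176), (179, 186, 174), (226, 227, 221), (95, 75, 56), (135, 96, 62), (134, 95, 62), (119, 87, 59), (223, 222, 216), (178, 184, 173), (186, 192, 180)]
174 [(180, 185, 174), (179, 185, 174), (180, 185, 175), (148, 103, 67), (139, 99, 64), (135, 96, 64), (130, 94, 63), (149, 149, 137), (180, 187, 174), (177, 183, 172)]
182 [(182, 189, 177), (183, 189, 178), (177, 183, 172), (168, 121, 82), (190, 129, 75), (189, 127, 74), (190, 129, 76), (183, 189, 178), (181, 189, 177), (182, 188, 177)]
190 [(177, 182, 171), (176, 183, 172), (174, 181, 170), (183, 190, 178), (178, 185, 174), (180, 187, 175), (176, 181, 171), (189, 196, 184), (180, 185, 173), (175, 181, 170)]
196 [(177, 183, 173), (177, 182, 171), (178, 184, 173), (179, 185, 174), (181, 187, 176), (178, 183, 172), (183, 189, 178), (182, 188, 177), (180, 187, 175), (182, 190, 178)]
202 [(178, 184, 173), (175, 182, 171), (174, 181, 169), (179, 186, 175), (180, 187, 176), (185, 192, 180), (180, 187, 174), (178, 183, 172), (180, 187, 175), (177, 183, 173)]
```

View pics/w6c.png

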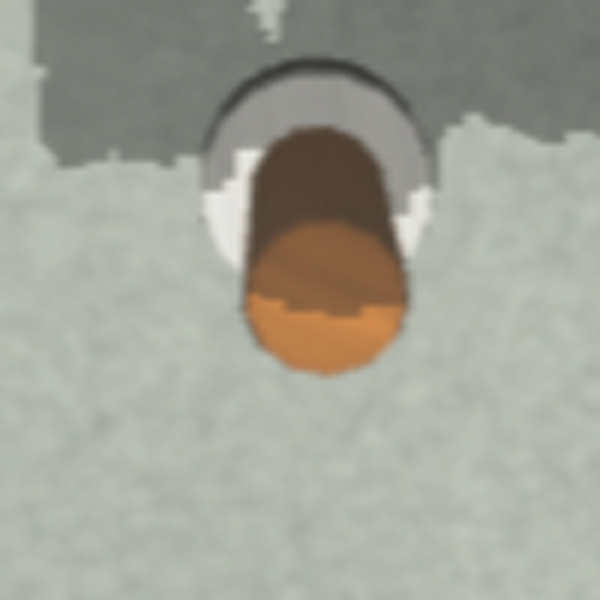

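Handle top ellipse is centred at (264.5,174.5) and foot at about (263.3,153.7); the tamper is upright. That's my last picture viewed, so the rest goes by numbers.

```bash
python3 - <<'E'
from h import *
w=load('w6.png')
print(plane(w,[[264.5,174.5]],.1),plane(w,[[263.3,153.7]],.02))
t=load('top0.png');print(plane(t,[[173.6,192.5]],.1))
go([.5045,.2635,.046],94.6)
E
```

```text
[[0.50517732 0.26448237 0.1       ]] [[0.50241651 0.26482053 0.02      ]]
[[0.50215716 0.25757423 0.1       ]]
tool [0.50246431 0.25425592 0.25343934] yaw0 94.58 shift [-0.32  0.93 20.74] turn [-0.07 -0.12 -0.02]
t 9.95 F [ 0.3 -0.4 -0.7] open 0.9953109075824852 ff 0.0
```

>>> carry_out([
  [[-0.2,1.0,5],[0,0,0],0],
  [[-0.2,1.0,10],[0,0,0],0],
  [[-0.2,1.0,14],[0,0,0],0],
  [[-0.2,1.0,17],[0,0,0],0],
  [[-0.2,1.0,19],[0,0,0],0.2],
  [[-0.2,1.0,20.3],[0,0,0],0.4],
  [[-0.2,1.0,20.7],[0,0,0],0.5],
  [[-0.2,1.0,20.7],[0,0,0],0.55],
  [[-0.2,1.0,20.7],[0,0,0],0.55],
], newtons=10)

```text
clock: 10.85
tool_pos: [0.504, 0.2658, 0.0477]
eef_rot: [-0.04, 0.999, 0.001, -0.0]
contact_force: [0.2, -0.7, 0.3]
opening: 0.571
finger_force: 0.0
```

```bash
python3 - <<'E'
from h import *
w=snap('wrist','w7.png');go([.504,.2645,.046],94.6)
hs=cv2.cvtColor(w['image'],cv2.COLOR_RGB2HSV)
mk=((hs[...,0]>5)&(hs[...,0]<25)&(hs[...,1]>80)).astype(np.uint8)
n,l,st,c=cv2.connectedComponentsWithStats(mk)
for k in range(1,n):
    if st[k,4]>100: print(st[k],c[k].round(1))
for v in range(150,300,12):
    x=np.flatnonzero(mk[v,200:320]); print(v,(x.min()+200,x.max()+200,len(x)) if len(x) else None)
print(proj(w,[[.504,.2645,.1],[.504,.2645,.02]]))
E
```

```text
tool [0.50404208 0.26595647 0.04783916] yaw0 94.6 shift [ 0.02 -0.15  0.18] turn [ 0.08  0.01 -0.  ]
t 10.9 F [-0.   0.9  0.7] open 0.523674655816034 ff 0.0
[ 214  211   68   93 4894] [249.  262.3]
[ 105  287   29   68 1013] [115.8 320.6]
[379 287  29  68 999] [396.1 320.7]
[217 338  62  17 780] [247.6 344.5]
[ 130  365  382   19 3604] [365.8 377.3]
150 None
162 None
174 None
186 None
198 None
210 None
222 (np.int64(231), np.int64(270), 40)
234 (np.int64(227), np.int64(273), 47)
246 (np.int64(224), np.int64(275), 52)
258 (np.int64(222), np.int64(276), 55)
270 (np.int64(220), np.int64(278), 59)
282 (np.int64(218), np.int64(279), 62)
294 (np.int64(215), np.int64(281), 67)
[[249.67327209 325.32217242]
 [251.91645329 226.71637741]]
```

>>> carry_out([
  [[0,-0.2,0.15],[0,0,0],0.55],
  [[0,-0.2,0.15],[0,0,0],0.62],
  [[0,-0.2,0.15],[0,0,0],0.68],
  [[0,-0.2,0.15],[0,0,0],0.9],
  [[0,-0.2,0.15],[0,0,0],0.9],
  [[0,-0.2,0.15],[0,0,0],0.9],
  [[0,-0.2,0.15],[0,0,0],0.9],
], newtons=40)

```text
clock: 11.6
tool_pos: [0.5034, 0.2635, 0.0453]
eef_rot: [-0.04, 0.999, -0.0, -0.001]
contact_force: [0.1, -1.6, 2.7]
opening: 0.283
finger_force: 40.0
```

>>> carry_out([
  [[0,0,-1],[0,0,0],0.9],
  [[0,0,-4],[0,0,0],0.9],
  [[0,0,-9],[0,0,0],0.9],
  [[0,0,-14],[0,0,0],0.9],
  [[0,0,-19],[0,0,0],0.9],
  [[0,0,-24],[0,0,0],0.9],
  [[0,0,-24],[0,0,0],0.9],
  [[0,0,-24],[0,0,0],0.9],
], newtons=60)

```text
clock: 12.4
tool_pos: [0.5036, 0.2637, 0.286]
eef_rot: [-0.041, 0.999, 0.0, -0.0]
contact_force: [-0.1, -0.3, -4.2]
opening: 0.278
finger_force: 60.0
```

```bash
python3 - <<'E'
from h import *
a=snap('top','t8.png');im=a['image']
print(proj(a,[[.5265,-.2635,.185],[.524,-.265,.185]]))
g=im.max(2)
for v in range(170,206,3): print(v,g[v,322:354].tolist())
go([.5265,-.2635,.285],94.6)
E
```

```text
[[342.08789287 185.9657668 ]
 [342.5790187  186.8071135 ]]
170 [85, 79, 76, 70, 48, 30, 62, 119, 122, 125, 120, 124, 121, 125, 118, 108, 84, 80, 78, 70, 80, 75, 82, 77, 79, 80, 95, 125, 152, 133, 91, 87]
173 [78, 81, 80, 57, 47, 37, 64, 107, 124, 124, 119, 120, 124, 123, 124, 121, 85, 82, 84, 82, 78, 79, 81, 83, 80, 79, 77, 80, 78, 81, 72, 83]
176 [79, 82, 81, 63, 47, 43, 54, 101, 117, 129, 122, 119, 121, 113, 113, 102, 72, 67, 63, 68, 63, 76, 81, 78, 81, 82, 83, 76, 74, 73, 83, 79]
179 [82, 81, 87, 73, 62, 50, 43, 78, 120, 125, 123, 127, 120, 69, 20, 23, 31, 13, 20, 26, 26, 14, 44, 72, 77, 86, 80, 77, 79, 79, 80, 77]
182 [96, 96, 88, 74, 47, 35, 35, 92, 140, 126, 110, 102, 87, 94, 61, 14, 28, 20, 12, 9, 24, 25, 37, 75, 123, 113, 109, 103, 73, 69, 79, 74]
185 [111, 112, 113, 84, 54, 30, 42, 84, 130, 119, 74, 44, 85, 138, 99, 37, 16, 18, 29, 13, 33, 20, 33, 69, 116, 112, 109, 103, 90, 82, 83, 84]
188 [109, 115, 107, 87, 49, 29, 41, 62, 91, 103, 88, 55, 70, 110, 95, 52, 24, 25, 28, 19, 27, 27, 31, 49, 89, 102, 108, 105, 120, 133, 143, 138]
191 [114, 106, 109, 88, 52, 31, 36, 55, 75, 103, 92, 62, 52, 80, 106, 71, 17, 17, 33, 17, 29, 24, 20, 44, 78, 101, 110, 106, 97, 73, 67, 77]
194 [114, 110, 109, 98, 74, 40, 29, 43, 85, 129, 126, 112, 101, 92, 53, 16, 11, 16, 25, 23, 18, 19, 23, 55, 105, 111, 102, 104, 94, 74, 73, 82]
197 [81, 78, 80, 73, 58, 46, 35, 41, 50, 62, 59, 48, 51, 57, 51, 27, 29, 49, 33, 28, 40, 54, 59, 67, 69, 83, 80, 80, 80, 78, 82, 81]
200 [65, 51, 47, 53, 51, 49, 48, 52, 43, 58, 73, 72, 74, 65, 73, 76, 81, 83, 80, 84, 83, 82, 85, 79, 84, 80, 82, 82, 77, 79, 80, 84]
203 [80, 76, 63, 52, 49, 56, 55, 67, 70, 65, 76, 83, 78, 85, 80, 79, 84, 82, 75, 80, 75, 82, 78, 82, 83, 77, 84, 76, 77, 85, 85, 80]
tool [0.50279224 0.26290544 0.28434734] yaw0 94.64 shift [ 1.900e+00 -5.266e+01 -1.000e-02] turn [-0.05 -0.21  0.04]
t 12.45 F [-0.6 -0.2 -3.6] open 0.28500405987952837 ff 59.97652916237712
```

>>> carry_out([
  [[0.2,-5,0],[0,0,0],0.9],
  [[0.4,-10,0],[0,0,0],0.9],
  [[0.6,-15,0],[0,0,0],0.9],
  [[0.8,-20,0],[0,0,0],0.9],
  [[1,-25,0],[0,0,0],0.9],
  [[1.2,-30,0],[0,0,0],0.9],
  [[1.4,-35,0],[0,0,0],0.9],
  [[1.6,-40,0],[0,0,0],0.9],
  [[1.8,-45,0],[0,0,0],0.9],
  [[1.9,-49,0],[0,0,0],0.9],
  [[1.9,-52.7,0],[0,0,0],0.9],
  [[1.9,-52.7,0],[0,0,0],0.9],
])

```text
clock: 13.65
tool_pos: [0.5244, -0.2706, 0.2816]
eef_rot: [-0.035, 0.999, -0.001, -0.004]
contact_force: [-0.6, 0.1, -2.3]
opening: 0.281
finger_force: 60.0
```

>>> carry_out([
  [[0,0,0],[0,0,0],0.9],
  [[0,0,0],[0,0,0],0.9],
  [[0,0,0],[0,0,0],0.9],
])

```text
clock: 13.95
tool_pos: [0.5273, -0.2611, 0.2843]
eef_rot: [-0.042, 0.999, 0.001, -0.002]
contact_force: [-0.8, 0.4, -3.6]
opening: 0.28
finger_force: 60.0
```

```bash
python3 - <<'E'
from h import *
w=snap('wrist','w9.png');go([.5265,-.2643,.245],94.6)
E
```

```text
tool [ 0.52737607 -0.26142447  0.28462113] yaw0 94.78 shift [ 0.1  -0.28  3.96] turn [ 0.08 -0.15  0.18]
t 14.0 F [-0.1  0.5 -4. ] open 0.27938949701083904 ff 59.97594824060798
```

>>> carry_out([
  [[0.1,-0.28,0],[0,0,0],0.9],
  [[0.1,-0.28,1.5],[0,0,0],0.9],
  [[0.1,-0.28,3],[0,0,0],0.9],
  [[0.1,-0.28,4],[0,0,0],0.9],
  [[0.1,-0.28,4.6],[0,0,0],0.9],
  [[0.1,-0.28,4.6],[0,0,0],0.9],
  [[0.1,-0.28,4.6],[0,0,0],0.9],
])

```text
clock: 14.7
tool_pos: [0.5269, -0.266, 0.2394]
eef_rot: [-0.04, 0.999, 0.0, -0.0]
contact_force: [-0.9, -0.0, -3.2]
opening: 0.283
finger_force: 60.0
```

```bash
python3 - <<'E'
from h import *
go([.5265,-.2643,.238],94.6)
E
```

```text
tool [ 0.52689353 -0.26604058  0.2394494 ] yaw0 94.63 shift [0.03 0.18 0.14] turn [ 0.   -0.05  0.03]
t 14.7 F [-0.9 -0.  -3.2] open 0.2826634271482803 ff 59.97640885412693
```

>>> carry_out([
  [[0,0.15,0.2],[0,0,0],0.9],
  [[0,0.15,0.4],[0,0,0],0.9],
  [[0,0.15,0.6],[0,0,0],0.9],
  [[0,0.15,0.6],[0,0,0],0.9],
])

```text
clock: 15.1
tool_pos: [0.5262, -0.2645, 0.2328]
eef_rot: [-0.04, 0.999, 0.0, -0.001]
contact_force: [0.3, 0.2, -2.3]
opening: 0.278
finger_force: 60.0
```

>>> carry_out([
  [[0,0,0.1],[0,0,0],0.9],
  [[0,0,0.2],[0,0,0],0.9],
  [[0,0,0.2],[0,0,0],0.9],
])

```text
clock: 15.4
tool_pos: [0.5263, -0.2645, 0.2309]
eef_rot: [-0.04, 0.999, 0.0, -0.001]
contact_force: [0.1, 0.0, -3.3]
opening: 0.281
finger_force: 60.0
```

>>> carry_out([
  [[0,0,0.1],[0,0,0],0.9],
  [[0,0,0.2],[0,0,0],0.9],
  [[0,0,0.2],[0,0,0],0.9],
])

```text
clock: 15.7
tool_pos: [0.5265, -0.2645, 0.2291]
eef_rot: [-0.04, 0.999, 0.0, -0.001]
contact_force: [-0.3, -0.2, -1.4]
opening: 0.284
finger_force: 60.0
```

>>> carry_out([
  [[0,0,0.1],[0,0,0],0.9],
  [[0,0,0.2],[0,0,0],0.9],
  [[0,0,0.2],[0,0,0],0.9],
])

```text
clock: 16.0
tool_pos: [0.5266, -0.2645, 0.2272]
eef_rot: [-0.04, 0.999, 0.0, -0.001]
contact_force: [0.5, 0.6, 0.2]
opening: 0.28
finger_force: 60.0
```

>>> carry_out([
  [[0,0,0.1],[0,0,0],0.9],
  [[0,0,0.2],[0,0,0],0.9],
  [[0,0,0.2],[0,0,0],0.9],
])

```text
clock: 16.3
tool_pos: [0.5267, -0.2645, 0.2252]
eef_rot: [-0.04, 0.999, 0.0, -0.001]
contact_force: [-0.6, -0.0, 2.2]
opening: 0.28
finger_force: 60.0
```

>>> carry_out([
  [[0,0,0.1],[0,0,0],0.9],
  [[0,0,0.2],[0,0,0],0.9],
  [[0,0,0.2],[0,0,0],0.9],
])

```text
clock: 16.6
tool_pos: [0.5266, -0.2645, 0.2232]
eef_rot: [-0.04, 0.999, 0.0, -0.001]
contact_force: [-0.6, 0.9, 4.3]
opening: 0.279
finger_force: 60.0
```

>>> carry_out([
  [[0,0,0.1],[0,0,0],0.9],
  [[0,0,0.2],[0,0,0],0.9],
  [[0,0,0.2],[0,0,0],0.9],
])

```text
clock: 16.9
tool_pos: [0.5267, -0.2646, 0.2214]
eef_rot: [-0.04, 0.999, -0.0, -0.0]
contact_force: [-1.5, 0.0, 6.7]
opening: 0.282
finger_force: 60.0
```

>>> carry_out([
  [[0,0,0.1],[0,0,0],0.9],
  [[0,0,0.2],[0,0,0],0.9],
  [[0,0,0.2],[0,0,0],0.9],
])

```text
clock: 17.2
tool_pos: [0.5269, -0.2646, 0.2198]
eef_rot: [-0.04, 0.999, -0.0, -0.0]
contact_force: [-0.6, -0.9, 7.9]
opening: 0.28
finger_force: 60.0
```

>>> carry_out([
  [[0,0,0.1],[0,0,0],0.9],
  [[0,0,0.1],[0,0,0],0.9],
])

```text
clock: 17.4
tool_pos: [0.527, -0.2646, 0.2189]
eef_rot: [-0.04, 0.999, -0.0, -0.0]
contact_force: [-1.1, 0.9, 9.9]
opening: 0.278
finger_force: 60.0
```

>>> carry_out([
  [[0,0,0.1],[0,0,0],0.9],
  [[0,0,0.1],[0,0,0],0.9],
])

```text
clock: 17.6
tool_pos: [0.5271, -0.2646, 0.2181]
eef_rot: [-0.04, 0.999, -0.0, 0.0]
contact_force: [-1.2, 0.7, 10.3]
opening: 0.285
finger_force: 60.0
```

>>> carry_out([
  [[0,0,0.1],[0,0,0],0.9],
  [[0,0,0.1],[0,0,0],0.9],
])

```text
clock: 17.8
tool_pos: [0.5271, -0.2646, 0.2173]
eef_rot: [-0.04, 0.999, -0.0, 0.0]
contact_force: [-0.5, -0.7, 10.5]
opening: 0.28
finger_force: 60.0
```

>>> carry_out([
  [[0,0,0.1],[0,0,0],0.9],
  [[0,0,0.1],[0,0,0],0.9],
])

```text
clock: 18.0
tool_pos: [0.5272, -0.2646, 0.2165]
eef_rot: [-0.04, 0.999, -0.0, 0.0]
contact_force: [-1.6, 0.3, 12.3]
opening: 0.282
finger_force: 60.0
```

>>> carry_out([
  [[0,0,0.1],[0,0,0],0.9],
  [[0,0,0.1],[0,0,0],0.9],
])

```text
clock: 18.2
tool_pos: [0.5272, -0.2646, 0.2158]
eef_rot: [-0.04, 0.999, -0.0, 0.0]
contact_force: [-1.8, 0.7, 14.0]
opening: 0.279
finger_force: 60.0
```

>>> carry_out([
  [[0,0,0.1],[0,0,0],0.9],
  [[0,0,0.1],[0,0,0],0.9],
])

```text
clock: 18.4
tool_pos: [0.5273, -0.2646, 0.2151]
eef_rot: [-0.04, 0.999, -0.001, 0.0]
contact_force: [-2.6, 0.7, 17.0]
opening: 0.276
finger_force: 60.0
```

>>> carry_out([
  [[0,0,0.1],[0,0,0],0.9],
  [[0,0,0.1],[0,0,0],0.9],
])

```text
clock: 18.6
tool_pos: [0.5273, -0.2646, 0.2145]
eef_rot: [-0.04, 0.999, -0.001, 0.001]
contact_force: [-3.6, 2.6, 18.8]
opening: 0.279
finger_force: 60.0
```

>>> carry_out([
  [[0,0,0.1],[0,0,0],0.9],
  [[0,0,0.1],[0,0,0],0.9],
])

```text
clock: 18.8
tool_pos: [0.5274, -0.2646, 0.2138]
eef_rot: [-0.04, 0.999, -0.001, 0.001]
contact_force: [-4.5, 1.7, 21.5]
opening: 0.282
finger_force: 60.0
```

>>> carry_out([
  [[0,0,0.05],[0,0,0],0.9],
  [[0,0,0.05],[0,0,0],0.9],
])

```text
clock: 19.0
tool_pos: [0.5274, -0.2646, 0.2135]
eef_rot: [-0.04, 0.999, -0.001, 0.001]
contact_force: [-4.2, 1.2, 21.4]
opening: 0.282
finger_force: 60.0
```

>>> carry_out([
  [[0,0,-0.2],[0,0,0],0.9],
  [[0,0,-0.5],[0,0,0],0.9],
  [[0,0,-0.7],[0,0,0],0.9],
  [[0,0,-0.7],[0,0,0],0.9],
])

```text
clock: 19.4
tool_pos: [0.5268, -0.2646, 0.2184]
eef_rot: [-0.04, 0.999, -0.0, -0.0]
contact_force: [-0.4, 0.7, 5.3]
opening: 0.283
finger_force: 60.0
```

>>> carry_out([
  [[0,0,-0.2],[0,0,0],0.9],
  [[0,0,-0.2],[0,0,0],0.9],
  [[0,0,-0.2],[0,0,0],0.9],
])

```text
clock: 19.7
tool_pos: [0.5266, -0.2645, 0.2194]
eef_rot: [-0.04, 0.999, 0.0, -0.001]
contact_force: [0.1, -0.3, 1.6]
opening: 0.283
finger_force: 60.0
```

>>> carry_out([
  [[0,0,-0.1],[0,0,0],0.9],
  [[0,0,-0.1],[0,0,0],0.9],
  [[0,0,-0.1],[0,0,0],0.9],
])

```text
clock: 20.0
tool_pos: [0.5264, -0.2645, 0.2202]
eef_rot: [-0.04, 0.999, 0.0, -0.001]
contact_force: [1.1, -1.1, -0.8]
opening: 0.282
finger_force: 60.0
```

>>> carry_out([
  [[0,0,-1],[0,0,0],0.9],
  [[0,0,-4],[0,0,0],0.9],
  [[0,0,-6],[0,0,0],0.9],
  [[0,4.5,-6.5],[0,0,0],0.9],
  [[0,9,-6.5],[0,0,0],0.9],
  [[0,14,-6.5],[0,0,0],0.9],
  [[0,19,-6.5],[0,0,0],0.9],
  [[0,24,-6.5],[0,0,0],0.9],
  [[0,29,-6.5],[0,0,0],0.9],
  [[0,34,-6.5],[0,0,0],0.9],
  [[0,39,-6.5],[0,0,0],0.9],
  [[0,39,-6.5],[0,0,0],0.9],
])

```text
clock: 21.2
tool_pos: [0.4927, 0.1342, 0.2865]
eef_rot: [-0.047, 0.999, 0.004, -0.001]
contact_force: [-0.2, 0.0, -3.2]
opening: 0.283
finger_force: 60.0
```

```bash
python3 - <<'E'
from h import *
b=snap('side','s10.png');a5=load('s5.png');a0=load('side0.png')
c=np.array([.5265,-.2640]);t=np.radians(4.7);ex=np.array([np.cos(t),np.sin(t)]);ey=np.array([-np.sin(t),np.cos(t)])
cn=c-.025*ex-.025*ey  # near corner to side cam
print('near corner mouth px',proj(b,[[*cn,.102],[*cn,.107],[*cn,.111],[*cn,.02]]))
u=int(round(proj(b,[*cn,.102])[0,0]))
for uu in(u-5,u+5):
  for n,s in(('empty',a0),('loose',a5),('now',b)):
    print(uu,n,[tuple(int(k) for k in p) for p in s['image'][222:250,uu][:,[0,2]]])
# wheel in side view
g=b['image'].max(2);m=(g<45).astype(np.uint8);m[:195]=0;m[245:]=0;m[:,:280]=0;m[:,335:]=0
n,l,st,cc=cv2.connectedComponentsWithStats(m);k=1+st[1:,4].argmax();print('wheel',st[k],cc[k],'pred hub home',proj(b,[[*c,.144],[*c,.146]]))
go([.504,.2635,.285],94.6)
E
```

```text
near corner mouth px [[305.69914888 240.91725793]
 [305.8136015  239.42182887]
 [305.90546147 238.22049474]
 [303.8799081  264.48604978]]
301 empty [(127, 120), (126, 119), (126, 121), (124, 118), (123, 118), (128, 122), (137, 130), (151, 141), (152, 141), (132, 123), (109, 102), (107, 101), (119, 112), (141, 132), (153, 143), (142, 132), (107, 101), (63, 70), (41, 60), (36, 59), (40, 60), (41, 60), (40, 61), (38, 59), (39, 60), (39, 60), (38, 60), (39, 60)]
301 loose [(38, 36), (39, 34), (37, 34), (37, 35), (37, 34), (52, 48), (82, 78), (105, 98), (112, 105), (112, 104), (110, 103), (104, 97), (95, 89), (97, 91), (108, 101), (106, 98), (88, 86), (62, 72), (41, 65), (38, 66), (38, 65), (42, 67), (40, 66), (39, 65), (40, 66), (40, 66), (40, 67), (40, 66)]
301 now [(44, 38), (44, 39), (42, 38), (41, 37), (40, 36), (38, 36), (37, 34), (38, 35), (52, 48), (80, 75), (100, 95), (104, 98), (103, 97), (102, 95), (95, 89), (87, 80), (73, 73), (54, 65), (42, 62), (40, 62), (38, 62), (38, 63), (39, 62), (41, 63), (40, 62), (39, 62), (41, 63), (37, 61)]
311 empty [(126, 119), (127, 119), (126, 1
[... 482 characters left out ...]
2, 77), (47, 65), (38, 64), (38, 64), (39, 65), (37, 64), (38, 65), (40, 65), (39, 65), (38, 65)]
311 now [(121, 116), (89, 83), (73, 68), (70, 65), (73, 68), (80, 75), (83, 79), (84, 79), (85, 79), (83, 78), (82, 76), (82, 77), (87, 81), (110, 103), (145, 136), (160, 149), (138, 128), (98, 92), (64, 70), (48, 67), (41, 67), (39, 66), (40, 67), (40, 66), (41, 67), (42, 67), (39, 66), (37, 65)]
wheel [298 213  20  20 122] [305.02459016 222.13934426] pred hub home [[306.615667   219.95139527]
 [306.66141838 219.33715814]]
tool [0.49335063 0.12902193 0.2859926 ] yaw0 95.15 shift [-2.27 13.3   0.13] turn [ 0.15 -0.16  0.55]
t 21.25 F [ 0.2 -1.1 -3.6] open 0.28365760156164965 ff 59.97800309211016
```

The gap band that showed in the loose view is gone, and the plate dropped about 3 px (roughly 9 mm), so the caster is home. Next I'll return the tamper.

>>> carry_out([
  [[-1,4.5,0],[0,0,0],0.9],
  [[-2,9,0],[0,0,0.3],0.9],
  [[-2.1,12,0],[0,0,0.3],0.9],
  [[-2.2,13,0],[0,0,0.3],0.9],
  [[-2.2,13.2,0],[0,0,0.3],0.9],
  [[-2.2,13.2,0],[0,0,0.3],0.9],
  [[-2.2,13.2,4],[0,0,0.3],0.9],
  [[-2.2,13.2,9],[0,0,0.3],0.9],
  [[-2.2,13.2,14],[0,0,0.3],0.9],
  [[-2.2,13.2,18],[0,0,0.3],0.9],
  [[-2.2,13.2,21],[0,0,0.3],0.9],
  [[-2.2,13.2,21],[0,0,0.3],0.9],
])

```text
clock: 22.45
tool_pos: [0.5041, 0.2531, 0.0722]
eef_rot: [-0.036, 0.999, -0.003, -0.004]
contact_force: [-0.8, -0.5, -3.4]
opening: 0.28
finger_force: 60.0
```

>>> carry_out([
  [[0,0,0.6],[0,0,0],0.9],
  [[0,0,1.2],[0,0,0],0.9],
  [[0,0,1.6],[0,0,0],0.9],
  [[0,0,1.6],[0,0,0],0.9],
])

```text
clock: 22.85
tool_pos: [0.5062, 0.2576, 0.0602]
eef_rot: [-0.038, 0.999, 0.0, -0.0]
contact_force: [-1.2, -0.1, -3.0]
opening: 0.28
finger_force: 60.0
```

```bash
python3 - <<'E'
from h import *
go([.504,.2635,.0455],94.6)
E
```

```text
tool [0.50624732 0.25760887 0.06024459] yaw0 94.32 shift [0.18 0.6  1.47] turn [ 0.04 -0.05 -0.28]
t 22.85 F [-1.2 -0.1 -3. ] open 0.279626843491613 ff 59.97692188248038
```

>>> carry_out([
  [[0,0,0.5],[0,0,0],0.9],
  [[0,0,1],[0,0,0],0.9],
  [[0,0,1.3],[0,0,0],0.9],
  [[0,0,1.3],[0,0,0],0.9],
])

```text
clock: 23.25
tool_pos: [0.5055, 0.2575, 0.0461]
eef_rot: [-0.038, 0.999, -0.0, -0.001]
contact_force: [-0.7, -0.1, -4.4]
opening: 0.281
finger_force: 60.0
```

>>> carry_out([
  [[0,0,0.1],[0,0,0],0.9],
  [[0,0,0.15],[0,0,0],0.9],
  [[0,0,0.15],[0,0,0],0.9],
])

```text
clock: 23.55
tool_pos: [0.5059, 0.2577, 0.0454]
eef_rot: [-0.038, 0.999, 0.0, -0.001]
contact_force: [-0.0, -0.7, -1.8]
opening: 0.277
finger_force: 60.0
```

Contact is beginning. I'll settle it slightly and release gently.

>>> carry_out([
  [[0,0,0.05],[0,0,0],0.9],
  [[0,0,0.1],[0,0,0],0.9],
  [[0,0,0.1],[0,0,0],0.9],
])

```text
clock: 23.85
tool_pos: [0.506, 0.2577, 0.0453]
eef_rot: [-0.038, 0.999, 0.0, -0.0]
contact_force: [-1.8, -1.7, 6.6]
opening: 0.281
finger_force: 60.0
```

>>> carry_out([
  [[0,0,0],[0,0,0],0.65],
  [[0,0,0],[0,0,0],0.55],
  [[0,0,0],[0,0,0],0.4],
  [[0,0,0],[0,0,0],0.2],
  [[0,0,0],[0,0,0],0.1],
  [[0,0,-2],[0,0,0],0],
  [[0,0,-6],[0,0,0],0],
  [[0,0,-11],[0,0,0],0],
  [[0,0,-16],[0,0,0],0],
  [[0,0,-20],[0,0,0],0],
  [[0,0,-20],[0,0,0],0],
])

```text
clock: 24.95
tool_pos: [0.509, 0.2598, 0.2499]
eef_rot: [-0.038, 0.999, 0.003, 0.004]
contact_force: [-0.0, 0.7, 0.1]
opening: 1.002
finger_force: 0.0
```

```bash
python3 - <<'E'
from h import *
w=snap('wrist','w11.png');go([.5,.26,.2])
hs=cv2.cvtColor(w['image'],cv2.COLOR_RGB2HSV)
mk=((hs[...,0]>5)&(hs[...,0]<25)&(hs[...,1]>60)).astype(np.uint8)
n,l,st,c=cv2.connectedComponentsWithStats(mk)
for k in range(1,n):
    if st[k,4]>200: print(st[k],c[k].round(1))
print(proj(w,[[.5055,.2577,.1],[.5055,.2577,.02]]))
b=snap('side','s11.png');a0=load('side0.png')
for s in(a0,b):
  h=cv2.cvtColor(s['image'],cv2.COLOR_RGB2HSV);m=((h[...,0]>3)&(h[...,0]<25)&(h[...,1]>70)).astype(np.uint8);m[:145]=0;m[195:]=0;m[:,:180]=0;m[:,225:]=0
  n,l,st,c=cv2.connectedComponentsWithStats(m);k=1+st[1:,4].argmax();print(st[k],c[k])
E
```

```text
tool [0.50760934 0.25851982 0.24688651] yaw0 94.3 shift [0.77 0.19 4.69] turn [ 0.18  0.22 -0.  ]
t 25.0 F [ 0.9 -0.1 -0.6] open 0.9976981377516139 ff 0.0
[239 140  28  42 901] [252.7 161.1]
[   0  153  106  110 8755] [ 47.8 205.7]
[  20  285   42   68 1428] [ 36.5 318.6]
[145 286  60  17 740] [173.3 295.6]
[ 451  286   42   68 1408] [475.7 319.3]
[ 128  337   80   35 2168] [168.3 352.1]
[ 223  361  289   23 2513] [398.4 378.1]
[[251.8313599  165.70936193]
 [252.18255874 148.0255058 ]]
[198 157   7  22 119] [201.15966387 167.44537815]
[199 158   7  22 116] [202.56034483 168.04310345]
```

>>> carry_out([
  [[0,0,0],[0,0,0],0],
  [[0,0,0],[0,0,0],0],
  [[0,0,0],[0,0,0],0],
  [[0,0,0],[0,0,0],0],
  [[0,0,0],[0,0,0],0],
])

```text
clock: 25.55
tool_pos: [0.506, 0.2576, 0.2437]
eef_rot: [-0.038, 0.999, 0.0, -0.001]
contact_force: [0.3, -0.2, 0.7]
opening: 1.001
finger_force: 0.0
```

```bash
python3 -c "
from plant import r
print(r.finish_job())"
```

```text
the job is handed in; nothing more can be done
None
```

I set the caster in the leg and tapped it home with about 25 N; side-camera and force readings indicate the plate is flush. The tamper stands upright near where it started, and I handed the job in at about 25.6 s; no verdict came back.

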